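Put the stray juice bottles back in their own crates

TASK

Tidy the juice counter so that each crate holds only its own juice: move the yellow bottle that was left in the red crate over to the yellow crate, and put the fallen red bottle into the red crate, every bottle upright on its crate floor. There is little room to right a bottle inside a crate, so stand the fallen one up on the counter, let go, then take it afresh and lift it in. The bottles are glass: set these two down rather than drop them, and knock over none of those already standing in the crates.

Things in the scene. Friction and masses are not known exactly. Their poses are not given: they have to be found in the camera images.
- crate_red: Crate for red juice, red card on its end walls. Fixed grey lattice crate, 300 (x) x 200 (y) x 120 mm tall; walls and floor 10 mm, so 280 x 180 mm inside, inner floor 10 mm above the counter, no dividers. Origin at centre of underside, z up, -x end towards the robot. Its 2 red stock bottles stand 100 to 108 mm from centre towards +x; the stray yellow one nearer.
- crate_yellow: Crate for yellow juice, yellow card on its end walls. Fixed grey lattice crate, 300 (x) x 200 (y) x 120 mm tall; walls and floor 10 mm, so 280 x 180 mm inside, inner floor 10 mm above the counter, no dividers. Origin at centre of underside, z up, -x end towards the robot. Its 2 yellow stock bottles stand 100 to 108 mm from centre towards +x.
- fallen_red: Closed full glass bottle, about 0.4 kg, 165 mm tall: straight body 56 mm across up to 80 mm, tapering to a neck 29 mm across at 130 to 145 mm, gold cap 36 mm across at 145 to 165 mm. Origin at base centre, z from base to cap; centre of mass about 64 mm from base. Dark red juice. Starts lying on the counter, axis 28 mm up, cap roughly away from the robot; it can roll.
- stray_yellow: Closed full glass bottle, about 0.4 kg, 165 mm tall: straight body 56 mm across up to 80 mm, tapering to a neck 29 mm across at 130 to 145 mm, gold cap 36 mm across at 145 to 165 mm. Origin at base centre, z from base to cap; centre of mass about 64 mm from base. Yellow juice. Starts standing by mistake in the red crate's near half.
- stock_red1: Closed full glass bottle, about 0.4 kg, 165 mm tall: straight body 56 mm across up to 80 mm, tapering to a neck 29 mm across at 130 to 145 mm, gold cap 36 mm across at 145 to 165 mm. Origin at base centre, z from base to cap; centre of mass about 64 mm from base. Dark red juice; stock standing in its own crate at +42 mm along the crate's y, to stay there.
- stock_red2: Closed full glass bottle, about 0.4 kg, 165 mm tall: straight body 56 mm across up to 80 mm, tapering to a neck 29 mm across at 130 to 145 mm, gold cap 36 mm across at 145 to 165 mm. Origin at base centre, z from base to cap; centre of mass about 64 mm from base. Dark red juice; stock standing in its own crate at -42 mm along the crate's y, to stay there.
- stock_yellow1: Closed full glass bottle, about 0.4 kg, 165 mm tall: straight body 56 mm across up to 80 mm, tapering to a neck 29 mm across at 130 to 145 mm, gold cap 36 mm across at 145 to 165 mm. Origin at base centre, z from base to cap; centre of mass about 64 mm from base. Yellow juice; stock standing in its own crate at +42 mm along the crate's y, to stay there.
- stock_yellow2: Closed full glass bottle, about 0.4 kg, 165 mm tall: straight body 56 mm across up to 80 mm, tapering to a neck 29 mm across at 130 to 145 mm, gold cap 36 mm across at 145 to 165 mm. Origin at base centre, z from base to cap; centre of mass about 64 mm from base. Yellow juice; stock standing in its own crate at -42 mm along the crate's y, to stay there.
Mind the look-alikes: they are no part of the job. What is shaped like the fallen_red but blue or purple is not meant.

How it is judged:
By the outcome, as a careful person would: the job done as asked, in the order asked, and still so for the second after the job is handed in, with the robot touching nothing.
It also fails if it takes over 72 s, if anything falls off the work surface, if the arm or the gripper's body presses on something with over 40 N, if the wrist force passes 120 N, or if a joint passes its speed limit or range.

ROBOT

A 6-joint arm with a two-finger parallel gripper is mounted at the origin on the work surface. World frame = base frame: x ahead of the robot, y to its left, z up, the work surface at z = 0. Lengths are in m, angles in rad, forces in N, time in s.
With the tool pointing down it reaches from about 0.25 to 0.775 m from the base axis. Payload 4 kg.
Tool frame: the origin (TCP) lies midway between the tips of the shut fingers; the grasp point (between the pads) lies arm.grip_point_offset behind it (arm.grip_point_offset is the distance from the TCP to the grasp point, in m); z points along the fingers, y is the direction in which the jaws open and shut (so a half turn about z gives the same grasp; the last joint's range is limited). The gripper opens to 94 mm and grips with 3 to 60 N. Pads are 16 mm wide; open, the fingers measure 119 mm over their backs; the gripper's body (75 mm by 177 mm) begins 78 mm behind the grasp point.
Start: joints at [-1.351, 0.087, 1.371, -0, 1.684, -0.103], TCP at [0.174, -0.522, 0.175] pointing down, gripper open.
Joint ranges: [-3.1, 3.1], [-0.76, 2.03], [0.27, 2.55], [-1.08, 4.22], [0.17, 2.65], [-2.57, 2.57]. Speed limits (rad/s): [2.79, 2.79, 3.14, 3.14, 3.14, 3.14].

INTERFACE

Orientations are given as a 3x3 rotation matrix whose columns are the frame's x, y, z axes.
In Python, from workcell import arm, fingers, grab_frame gives the robot as it stands. Calls block until the motion is done:
- arm.goto(position, orientation): joint-space move of the TCP to a pose.
- arm.line_to(position, rotation=None, speed=0.15, max_force=None): straight line of the TCP; rotation=None keeps the orientation; speed is the mean speed in m/s. With max_force (N) it stops when the force on the tool has changed by that much, and returns True; else False.
- arm.move_j(angles): joint-space move.
- fingers.open_jaws() and fingers.grasp(newtons=None): open the fingers fully, or close them until they stop; newtons is the grip in N (None keeps the last).
- arm.hold(seconds).
- arm.inverse_kinematics(position, orientation): joint angles nearest the present ones, or None.
- grab_frame(name): name is "side" or "top" or "wrist"; returns a dict with "color" (384x512x3 uint8, blue, green, red), "K" (3x3 intrinsics, pixels), "cam_to_world" (4x4, takes a point from camera to world coordinates). Camera axes: x right, y down, z forward; pixel columns grow to the right and rows downward; lengths in m; the calibration is good to about 2 mm. A picture is of the moment at which its call begins. There is no depth.
A pose or a line that the arm cannot do raises arm.Unreachable and nothing moves.
- arm.finish_job(): hands the job in, once; it reports no verdict.
Readings, each from a call of its own:
- arm.current_t(): time.
- arm.current_q(): joint angles.
- arm.current_joint_vel(): joint speeds.
- arm.current_joint_torque(): joint torques, N m.
- arm.current_eef_pos(): TCP position.
- arm.current_eef_rot(): TCP orientation.
- arm.current_force(): force on the tool from outside, world axes, zero at the start.
- arm.current_moment(): the same for the moment, N m.
- arm.current_grip_width(): finger opening in m.
Only numpy, scipy, OpenCV 4.12 (cv2) and the standard library are available. Lean on these libraries where they do the work, as an engineer would, in place of code of your own. Each camera call takes 0.05 s, during which the arm holds its last target. There are 200 camera calls.

## Working session

There is one attempt and no reset: what is moved stays moved. The work goes in short steps, each a Python script; the robot and the scene stay as the last script left them, time stands still between calls to the robot, and variables do not carry over. Pictures are saved under pics/ and viewed, about 8 in all and at most 12, crops included, and the job is handed in when it is done.

```bash
mkdir -p pics; ls
python3 - <<'E'
from workcell import arm, fingers, grab_frame
import cv2,numpy as np,pickle
d={n:grab_frame(n) for n in("side","top")}
pickle.dump(d,open('f0.pkl','wb'))
for n in d:
    cv2.imwrite(f'pics/{n}0.png',d[n]['color']); print(n,d[n]['K'].round(1).tolist(),d[n]['cam_to_world'].round(3).tolist())
print(arm.grip_point_offset,arm.current_t(),arm.current_eef_rot().round(2))
E
```

```text
pics
side [[368.9, 0.0, 260.1], [0.0, 368.9, 190.0], [0.0, 0.0, 1.0]] [[-0.944, -0.171, 0.283, 0.209], [-0.33, 0.542, -0.772, 0.762], [-0.021, -0.822, -0.568, 0.617], [0.0, 0.0, 0.0, 1.0]]
top [[397.9, 0.0, 253.6], [0.0, 397.9, 184.6], [0.0, 0.0, 1.0]] [[-0.013, -0.996, 0.084, 0.367], [-1.0, 0.014, 0.0, -0.005], [-0.002, -0.084, -0.996, 1.382], [0.0, 0.0, 0.0, 1.0]]
0.0188 0.1 [[ 0.95  0.32 -0.  ]
 [ 0.32 -0.95  0.  ]
 [ 0.   -0.   -1.  ]]
```

View pics/top0.png

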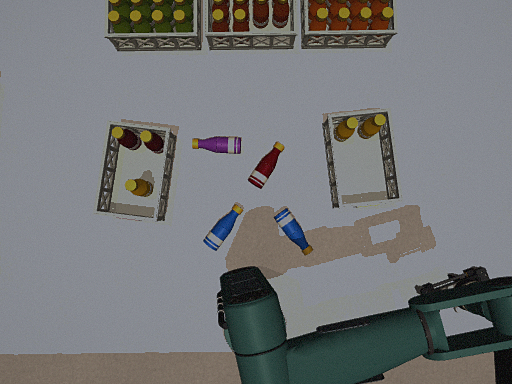

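View pics/side0.png

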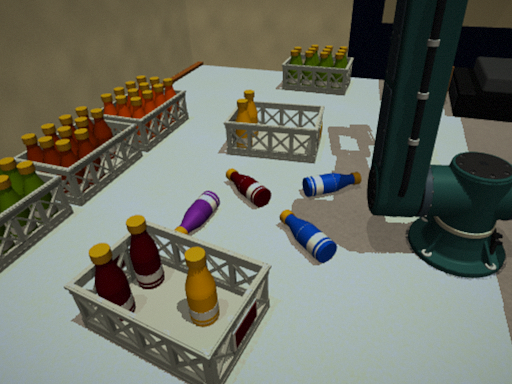

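Top view: the only red lying bottle is at (267,165), cap (279,146), base (255,187). Look-alikes are purple (217,145) and blue (223,227) and (294,231). The stray yellow cap is at about (133,186) in the red crate at left. The yellow crate is at right (360,158). The side view agrees, with the red one at (248,187).

```bash
cat > h.py <<'E'
import cv2,numpy as np
from workcell import arm,fingers,grab_frame
def ray(f,px,z):
    K,T=f['K'],f['cam_to_world']; d=T[:3,:3]@np.linalg.solve(K,[px[0],px[1],1.]); o=T[:3,3]
    return o+d*(z-o[2])/d[2]
def mask(f,lo,hi,roi):
    hsv=cv2.cvtColor(f['color'],cv2.COLOR_BGR2HSV); m=cv2.inRange(hsv,np.array(lo),np.array(hi))
    k=np.zeros_like(m); x0,y0,x1,y1=roi; k[y0:y1,x0:x1]=m[y0:y1,x0:x1]; return k
def cents(m,amin=15):
    n,_,s,c=cv2.connectedComponentsWithStats(m); return [(s[i,4],c[i].round(1)) for i in range(1,n) if s[i,4]>=amin]
E
python3 - <<'E'
from h import *
import pickle
d=pickle.load(open('f0.pkl','rb')); t=d['top']
for roi in [(95,110,185,225),(318,100,405,212),(240,135,292,195)]:
    m=mask(t,(20,150,140),(32,255,255),roi)
    for a,c in cents(m,12): print('cap',roi,a,c,ray(t,c,.17 if roi[0]!=240 else .028).round(3))
hsv=cv2.cvtColor(t['color'],cv2.COLOR_BGR2HSV)
m=mask(t,(0,120,40),(8,255,255),(240,135,292,195))|mask(t,(172,120,40),(180,255,255),(240,135,292,195))|mask(t,(20,150,140),(32,255,255),(240,135,292,195))
m=cv2.morphologyEx(m,cv2.MORPH_CLOSE,np.ones((9,9)))
c=max(cv2.findContours(m,0,2)[0],key=cv2.contourArea)
r=cv2.minAreaRect(c);print('red',r); 
for p in cv2.boxPoints(r): print(p.round(1),ray(t,p,.028).round(3))
a=cv2.resize(t['color'][100:235,85:195],None,fx=4,fy=4,interpolation=2);b=cv2.resize(t['color'][95:215,315:410],None,fx=4,fy=4,interpolation=2)
b=cv2.copyMakeBorder(b,0,a.shape[0]-b.shape[0],0,0,0)
cv2.imwrite('pics/crops.png',np.hstack([a,b])[:, :])
print(np.hstack([a,b]).shape)
E
```

```text
cap (95, 110, 185, 225) 58 [116.8 132.1] [0.638 0.416 0.17 ]
cap (95, 110, 185, 225) 45 [145.8 135.3] [0.627 0.327 0.17 ]
cap (95, 110, 185, 225) 34 [131.5 184.8] [0.474 0.369 0.17 ]
cap (318, 100, 405, 212) 47 [379.7 119.3] [ 0.667 -0.398  0.17 ]
cap (318, 100, 405, 212) 44 [351.2 122.6] [ 0.658 -0.309  0.17 ]
cap (240, 135, 292, 195) 19 [278.5 146.8] [ 0.611 -0.092  0.028]
red ((267.29730224609375, 164.2837677001953), (15.693431854248047, 47.31278991699219), 35.53767776489258)
[247.2 179. ] [0.501 0.017 0.028]
[274.7 140.5] [ 0.633 -0.079  0.028]
[287.4 149.6] [ 0.601 -0.122  0.028]
[259.9 188.1] [ 0.469 -0.026  0.028]
(540, 820, 3)
```

View pics/crops.png

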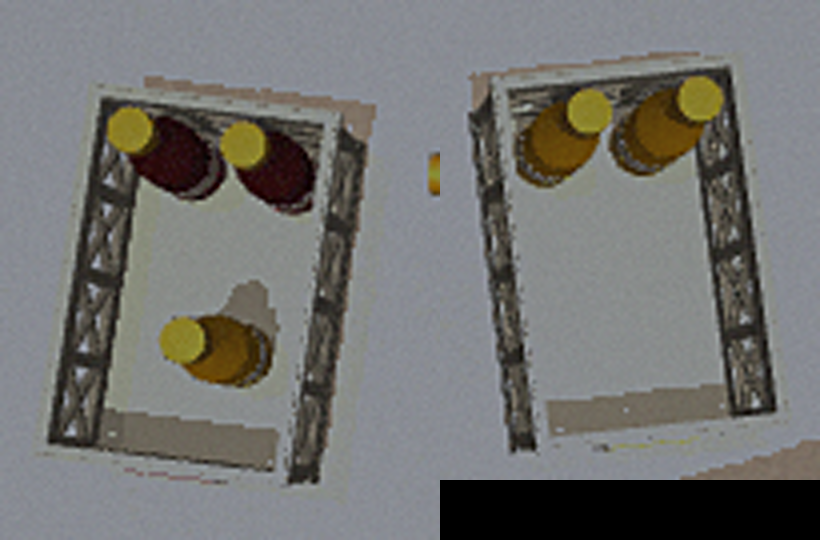

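Both crates and their contents are as expected. The red bottle measures 163 mm long with an azimuth of about -36°. Next I compute the crate frames from their rim corners, check IK feasibility, and hover over the stray for a wrist look.

```bash
cat >> h.py <<'E'
def down(yaw=0.):
    c,s=np.cos(yaw),np.sin(yaw); return np.array([[c,s,0],[s,-c,0],[0,0,-1.]])
def tilt(phi,th):
    "tool axis at azimuth phi, th=0 down, pi/2 horizontal; jaws level, across phi"
    c,s=np.cos(phi),np.sin(phi); u=np.array([c,s,0]); Z=np.array([0,0,1.])
    z=np.sin(th)*u-np.cos(th)*Z; y=np.array([s,-c,0]); return np.column_stack([np.cross(y,z),y,z])
def tcp(g,R): return np.array(g)+arm.grip_point_offset*R[:,2]
E
python3 - <<'E'
from h import *
import pickle
t=pickle.load(open('f0.pkl','rb'))['top']
for n,ox,oy,P in(('red',85,100,[(93,88),(340,115),(290,482),(47,450)]),('yel',315-110,95,[(495,75),(735,57),(780,412),(540,445)])):
    W=np.array([ray(t,(x/4+ox,y/4+oy),.12) for x,y in P])[:,:2]
    e=np.roll(W,-1,0)-W
    print(n,W.round(3).tolist(),np.linalg.norm(e,axis=1).round(3),W.mean(0).round(3),'yaw far,near,left,right',[round(float(np.degrees(v)),1) for v in (np.arctan2(e[0][0],-e[0][1]),np.arctan2(-e[2][0],e[2][1]),np.arctan2(-e[3][1],-e[3][0])+np.pi,np.arctan2(-e[1][1],-e[1][0]))])
for px in [(223,227),(294,231),(217,145)]: print(px,ray(t,px,.028).round(3))
phi=np.radians(-36)
for a in (20,30,40):
  a=np.radians(a); R=tilt(phi,-a); print('pick',arm.inverse_kinematics(tcp([.542,-.046,.028],R),R))
  for p2 in (-.63,-.3,0): 
    R=tilt(p2,np.pi/2-a); print('  stand',p2,arm.inverse_kinematics(tcp([.542,-.046,.07],R),R))
R=down(); arm.goto(tcp([.474,.369,.28],R),R); f=grab_frame('wrist'); pickle.dump(f,open('f1.pkl','wb')); cv2.imwrite('pics/w1.png',f['color'])
print(arm.current_t(),arm.current_q().round(2)); m=mask(f,(18,140,110),(34,255,255),(0,0,512,384))
for a_,c in cents(m,60): print(a_,c,ray(f,c,.175).round(3))
E
```

```text
red [[0.683, 0.462], [0.658, 0.263], [0.364, 0.301], [0.392, 0.493]] [0.201 0.296 0.195 0.293] [0.524 0.38 ] yaw far,near,left,right [-7.1, -8.2, 353.8, -7.4]
yel [[0.7, -0.25], [0.712, -0.444], [0.425, -0.468], [0.401, -0.277]] [0.195 0.288 0.192 0.3  ] [ 0.559 -0.36 ] yaw far,near,left,right [3.6, 7.0, 5.1, 4.7]
(223, 227) [0.339 0.101 0.028]
(294, 231) [ 0.322 -0.139  0.028]
(217, 145) [0.62  0.12  0.028]
pick [-0.26978767  0.41205703  1.35292546  0.12138686  1.70411295  1.9255787 ]
  stand -0.63 None
  stand -0.3 [-0.00877348 -0.24009563  2.49743387  3.86418383  0.42024343 -2.1463844 ]
  stand 0 [-0.50247657 -0.30041655  2.53565027  2.05590005  0.53701778 -0.7360442 ]
pick [-0.29834964  0.5430388   1.22131533  0.17052144  1.87298636  1.91033773]
  stand -0.63 None
  stand -0.3 None
  stand 0 [-0.4449898  -0.40224894  2.43883009  1.3196038   0.39505352  0.0371041 ]
pick [-0.32067204  0.6757306   1.09325762  0.219699    2.03731971  1.90965499]
  stand -0.63 None
  stand -0.3 [-0.07456454 -0.36414391  2.29205093 -0.46510459  0.3917214   2.15143481]
  stand 0 [-0.38503032 -0.39919044  2.31362017  0.66619398  0.48426954  0.70813716]
3.4417 [ 0.57  0.2   1.07 -0.    1.87  2.14]
104 [394.6  32.5] [0.605 0.249 0.175]
69 [392.9  46. ] [0.595 0.25  0.175]
155 [475.9 213.9] [0.443 0.153 0.175]
```

View pics/w1.png

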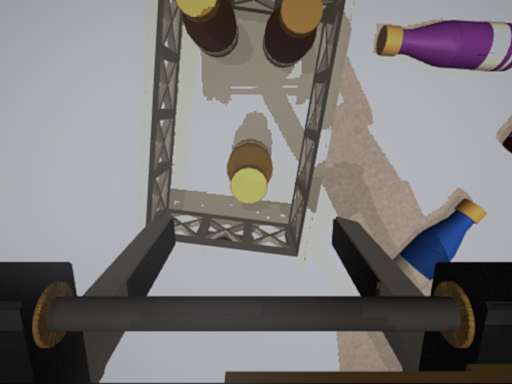

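The wrist view shows the stray's cap at (249,186) between the fingers' fore-aft line. The stock bottles are at the top and purple and blue lie outside. The cap is pale, so my mask missed it, and I'll use the pixel I read off the picture.

Run:
```python
from h import *
import pickle
f=pickle.load(open('f1.pkl','rb')); hsv=cv2.cvtColor(f['color'],cv2.COLOR_BGR2HSV); print(hsv[186,249])
for c in cents(mask(f,(22,70,120),(36,255,255),(225,160,275,210)),100): print(c,ray(f,c[1],.175).round(4))
arm_q=arm.current_q()
for r in (.58,.62,.66,.7):
  for a in (0,15,30,40):
    p=-.12; R=tilt(p,np.pi/2-np.radians(a)); q=arm.inverse_kinematics(tcp([r*np.cos(p),r*np.sin(p),.075],R),R); print(r,a,None if q is None else np.round(q,2))
for g in [(.474,.369,.36),(.514,-.364,.36),(.5,0,.36)]: 
    q=arm.inverse_kinematics(tcp(g,down()),down()); print(q)
```

```text
[ 30 107 177]
(np.int32(1026), array([248.4, 185.2])) [0.4727 0.3731 0.175 ]
0.58 0 [-0.38  0.31  2.49  2.86  1.24 -1.48]
0.58 15 [-0.37 -0.12  2.49  2.69  0.58 -1.25]
0.58 30 [-0.33 -0.3   2.36  1.36  0.19  0.11]
0.58 40 [-0.31 -0.3   2.24  0.41  0.37  1.06]
0.62 0 [-0.34  0.35  2.4   2.9   1.19 -1.48]
0.62 15 [-0.33 -0.01  2.4   2.76  0.58 -1.31]
0.62 30 None
0.62 40 [-0.29 -0.19  2.16  0.4   0.33  1.09]
0.66 0 [-0.31  0.38  2.31  2.93  1.13 -1.48]
0.66 15 [-0.3   0.07  2.31  2.81  0.57 -1.34]
0.66 30 None
0.66 40 [-0.27 -0.09  2.07  0.38  0.31  1.12]
0.7 0 [-0.29  0.42  2.23  2.95  1.08 -1.48]
0.7 15 [-0.28  0.15  2.22  2.84  0.55 -1.35]
0.7 30 None
0.7 40 [-0.25  0.    1.98  0.35  0.31  1.15]
[ 5.67117345e-01  2.38406085e-01  8.68161062e-01 -4.44089210e-16
  2.03502551e+00  2.13791367e+00]
[-7.06175185e-01  3.11993660e-01  7.76281831e-01 -4.44089210e-16
  2.05331716e+00  8.64621142e-01]
[-1.13443167e-01  3.38099699e-03  1.12890669e+00 -4.44089210e-16
  2.00930497e+00  1.45735316e+00]
```

```bash
cat >> h.py <<'E'
def place(g,zc,R,n=6.):
    "from hover above g, go down to zc+15 mm, then slowly to contact near zc"
    arm.line_to(tcp([g[0],g[1],zc+.015],R),speed=.15); arm.hold(.1)
    hit=arm.line_to(tcp([g[0],g[1],zc-.004],R),speed=.03,max_force=n)
    print('contact',hit,'tcp z',arm.current_eef_pos()[2].round(4),'want',round(zc-.0188,4),arm.current_force().round(1))
    fingers.open_jaws(); arm.line_to(tcp([g[0],g[1],zc+.10],R),speed=.2)
E
python3 - <<'E'
from h import *
R=down(); g=[.473,.372]
arm.goto(tcp([*g,.26],R),R); arm.line_to(tcp([*g,.16],R),speed=.15)
fingers.grasp(30); print('w',arm.current_grip_width())
arm.line_to(tcp([*g,.37],R),speed=.25); print(arm.current_force().round(1),arm.current_grip_width(),arm.current_t())
R2=down(.09); h=[.514,-.364]
arm.goto(tcp([*h,.37],R2),R2); arm.hold(.2)
place(h,.16,R2); print(arm.current_t())
d=[grab_frame(n)['color'] for n in('top','side')]
cv2.imwrite('pics/p2.png',cv2.hconcat([d[0][90:310,80:420],d[1][70:290,80:420]]))
E
```

```text
w 0.03454183191384888
[ 0.5  0.2 -3.7] 0.03441287414499408 6.4667
contact True tcp z 0.1398 want 0.1412 [0.1 1.6 2.3]
13.0417
```

View pics/p2.png

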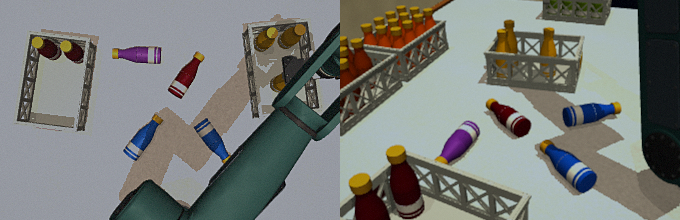

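The yellow bottle stands in the yellow crate (three caps there in both views). Next I hover over the fallen red with the tilted tool and take a close look.

```bash
cat > pl.py <<'E'
from h import *
A=np.radians(40); PH=-.25
RS=tilt(PH,np.pi/2-A); SG=np.array([.634,-.104])
E
python3 - <<'E'
from pl import *
import pickle
phi=np.radians(-36); R=tilt(phi,-A); g=[.540,-.0445]
Q=lambda p,R:(lambda q:None if q is None else q.round(2))(arm.inverse_kinematics(tcp(p,R),R))
print(Q([*g,.032],R),Q([*g,.15],R),Q([*SG,.13],RS),Q([*SG,.07],RS))
arm.goto(tcp([*g,.16],R),R); f=grab_frame('wrist'); pickle.dump(f,open('f3.pkl','wb')); cv2.imwrite('pics/w3.png',f['color'])
print(arm.current_t(),arm.current_q().round(2)); print(Q([*SG,.13],RS),Q([*SG,.07],RS))
pts=[]
m=mask(f,(0,90,20),(9,255,255),(100,0,420,300))|mask(f,(170,90,20),(180,255,255),(100,0,420,300))
for c in cents(m,150): print(c,ray(f,c[1],.028).round(3))
E
```

```text
[-0.32  0.67  1.1   0.22  2.04  1.91] [-0.32  0.59  0.98  0.25  2.23  1.97] [-0.25 -0.21  2.05  0.    0.43  1.57] [-0.25 -0.12  2.11  0.    0.28  1.57]
14.4417 [-0.32  0.58  0.97  0.25  2.25  1.97]
[-0.25 -0.21  2.05  0.    0.43  1.57] [-0.25 -0.12  2.11  0.    0.28  1.57]
(np.int32(5989), array([254.1,  78.1])) [ 0.549 -0.053  0.028]
(np.int32(170), array([255.8, 152.9])) [0.472 0.001 0.028]
(np.int32(170), array([254.6, 161.5])) [0.462 0.01  0.028]
```

View pics/w3.png

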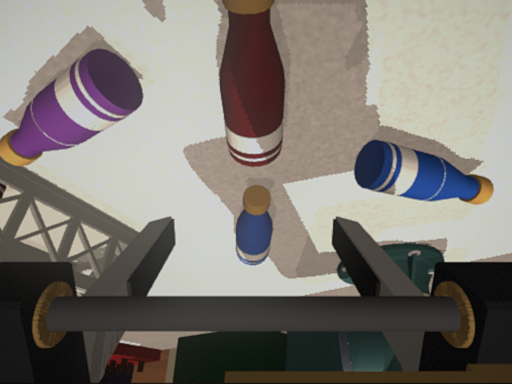

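The red bottle is centred and aligned between the fingers, with its base edge at (255,163) and the cap at the top edge. Purple and both blues are clear of it. I grasp, lift, stand it up and release.

Run:
```python
from pl import *
phi=np.radians(-36); R=tilt(phi,-A); g=[.540,-.0445]
arm.line_to(tcp([*g,.032],R),speed=.12); fingers.grasp(40); print('w',arm.current_grip_width())
arm.line_to(tcp([*g,.15],R),speed=.2); print(arm.current_force().round(1),arm.current_moment().round(2),arm.current_grip_width())
arm.goto(tcp([*SG,.14],RS),RS); arm.hold(.2); print(arm.current_t(),arm.current_grip_width())
f=grab_frame('side'); t=grab_frame('top')
cv2.imwrite('pics/p4.png',cv2.hconcat([cv2.resize(f['color'][60:260,130:380],None,fx=1.6,fy=1.6),cv2.resize(t['color'][90:290,200:450],None,fx=1.6,fy=1.6)]))
```

```text
w 0.04811273091357139
[ 0.3  0.3 -4.3] [-0.38 -0.59  0.01] 0.04787474234219429
18.975 0.048176821983804886
```

View pics/p4.png

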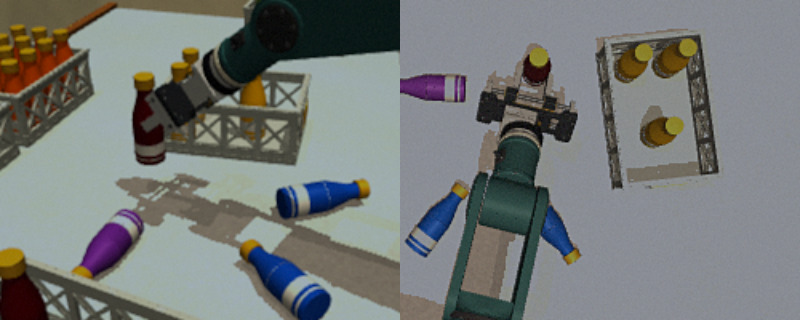

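Width is 48 mm, so it holds on the lower taper (about 90 mm up) rather than on the straight body. I check the tilt numerically before lowering.

Run:
```python
from pl import *
f=grab_frame('side'); t=grab_frame('top')
def proj(f,p):
    T=np.linalg.inv(f['cam_to_world']); c=f['K']@(T[:3,:3]@np.array(p)+T[:3,3]); return c[:2]/c[2]
for c in cents(mask(t,(22,100,100),(36,255,255),(270,105,305,140)),10): print('top cap',c, [ray(t,c[1],z).round(3) for z in (.21,.22,.23)])
for c in cents(mask(f,(15,120,90),(36,255,255),(205,95,235,125)),10): print('side cap',c)
red=mask(f,(0,80,10),(10,255,150),(205,105,240,175))|mask(f,(170,80,10),(180,255,150),(205,105,240,175))
n,l,s,_=cv2.connectedComponentsWithStats(red); print(s[1:][s[1:,4]>20])
for b in (.075,.085,.095): print(b,'cap',proj(f,[*SG,.14-b+.155]).round(1),'base',proj(f,[*SG,.14-b]).round(1))
```

```text
top cap (np.int32(109), array([286.2, 125.3])) [array([ 0.643, -0.104,  0.21 ]), array([ 0.64 , -0.103,  0.22 ]), array([ 0.638, -0.103,  0.23 ])]
side cap (np.int32(60), array([219.5, 107.6]))
[[213 116  20  35 380]
 [215 154  19   9  76]]
0.075 cap [221.3 111.6] base [225.5 160.5]
0.085 cap [221.6 115. ] base [225.8 163.4]
0.095 cap [221.9 118.4] base [226.  166.3]
```

The cap sits within about 6 mm of the grip axis in both views (tilt about 2°), and the base is about 65–70 mm below the grip. I lower it to contact and release.

Run:
```python
from pl import *
import pickle
arm.line_to(tcp([*SG,.10],RS),speed=.12); arm.hold(.1)
hit=arm.line_to(tcp([*SG,.06],RS),speed=.03,max_force=5)
print(hit,(arm.current_eef_pos()-arm.grip_point_offset*RS[:,2]).round(4),arm.current_force().round(1),arm.current_grip_width())
if hit:
    fingers.open_jaws()
    p=arm.current_eef_pos(); arm.line_to(p-.15*RS[:,2],speed=.15)
    R=down(-.25); arm.goto(tcp([SG[0]-.02,SG[1],.29],R),R)
    f=grab_frame('wrist'); s=grab_frame('side'); pickle.dump((f,s),open('f5.pkl','wb'))
    cv2.imwrite('pics/p5.png',cv2.hconcat([cv2.resize(f['color'],(400,300)),cv2.resize(s['color'],(400,300))]))
    for c in cents(mask(f,(22,70,100),(36,255,255),(170,100,340,260)),200): print(c,ray(f,c[1],.165).round(4))
print(arm.current_t())
```

```text
True [ 0.6346 -0.1043  0.072 ] [-1.2  0.2  3.8] 0.04826457366131542
(np.int32(983), array([250.7, 155. ])) [ 0.6376 -0.1074  0.165 ]
23.9167
```

View pics/p5.png

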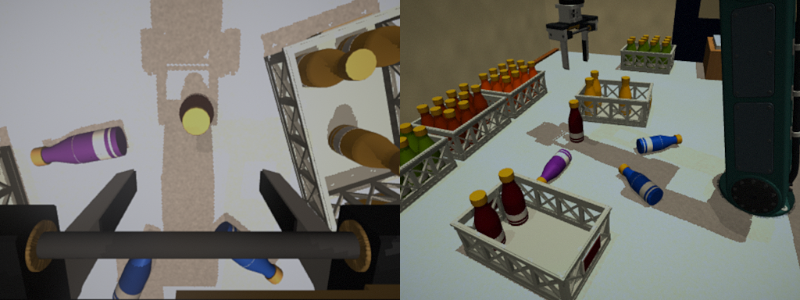

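The red bottle stands on the counter, cap at (250,155) in the wrist view. I take it afresh by the cap and put it in the red crate.

Run:
```python
from h import *
R=down(-.25); g=[.6378,-.107]
arm.line_to(tcp([*g,.25],R),speed=.15); arm.line_to(tcp([*g,.15],R),speed=.15)
fingers.grasp(30); print('w',arm.current_grip_width())
arm.line_to(tcp([*g,.36],R),speed=.2); print(arm.current_force().round(1),arm.current_grip_width(),arm.current_t())
R2=down(0.); h=[.491,.385]
arm.goto(tcp([*h,.37],R2),R2); arm.hold(.2)
place(h,.16,R2)
R3=down(0.); arm.goto(tcp([.4,.05,.37],R3),R3); print(arm.current_t())
t,s=grab_frame('top'),grab_frame('side')
cv2.imwrite('pics/p6.png',cv2.hconcat([cv2.resize(t['color'][80:310,80:430],(400,263)),cv2.resize(s['color'][80:384,40:445],(400,263))]))
for roi in [(95,110,185,225),(318,100,405,212)]:
    for a,c in cents(mask(t,(20,120,110),(34,255,255),roi),12): print(a,c,ray(t,c,.175).round(3))
```

```text
w 0.03423935055598816
[-0.  -1.1 -2.8] 0.033855677287994414 27.3583
contact True tcp z 0.1395 want 0.1412 [-0.4 -0.1  2.1]
34.55
100 [116.8 132. ] [0.637 0.415 0.175]
98 [145.2 135.7] [0.624 0.327 0.175]
100 [126.2 178.7] [0.492 0.384 0.175]
96 [379.6 119.2] [ 0.666 -0.396  0.175]
96 [351.9 122.4] [ 0.657 -0.31   0.175]
98 [371. 168.] [ 0.515 -0.363  0.175]
```

View pics/p6.png

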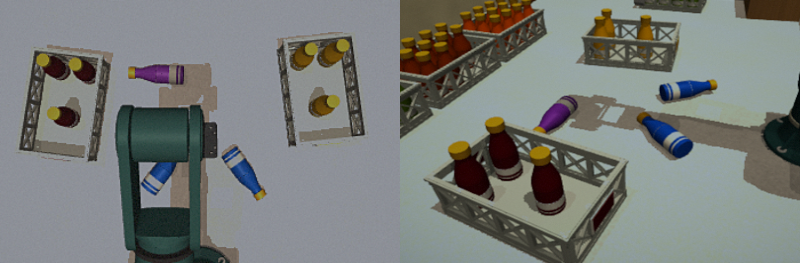

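Both crates now hold three bottles of their own colour, all upright, and the arm is clear. Handing in.

```bash
python3 -c "
from workcell import arm
arm.finish_job()"
```

```text
the job is handed in; nothing more can be done
```

The job is done and handed in, with the last move ending at about 34.6 s of the 72 s allowed. I first moved the stray yellow bottle to the yellow crate. Then I stood the fallen red bottle up on the counter, let go, took it afresh by the cap and lowered it into the red crate until it touched the floor.

**Final checks:** The top and side views show three upright bottles of the right colour in each crate. The two moved caps are within about 1 mm of where I meant to put them. The four stock caps read within about 3 mm of their starting positions, which is within measurement error. The blue and purple bottles were left alone, and the gripper was empty and clear of everything.

**One reading disagreed:** While I was righting the red bottle, the grip width read 48 mm instead of the expected 56 mm, and I did not find out why. The cameras showed the bottle upright to about 2°. It touched the counter at the expected height and stood steady after release.

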